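# Clamp a gel tray in the caster with the eccentric knob

## Task

Set up the gel caster for pouring: lay the long clear gel tray flat in the caster's bed, between the loose gate and the sponge-faced end wall. Then turn the eccentric knob clockwise until its lobe has driven the gate and tray up against the sponge and clamps them snugly, so that both open ends of the tray are sealed; stop as soon as it is firm, because forcing it on to the end of its throw bows the tray. Let go of everything, with the knob holding the clamp by itself, and leave the other things on the bench where they are.

Things in the scene. Friction and masses are not known exactly. Their poses are not given: they have to be found in the camera images.
- caster: Gel caster: white plastic bed plate 210 x 84 mm on the bench, immovable. Origin: centre of its underside, on the bench; x along its length, from the knob end (-x) to the end wall (+x); z up. The bed's top is 16 mm above the origin. The pivot of the knob is at x = -75, y = 0 mm.
- bed_mid (a point): Middle of the bed's top face (caster x = y = 0), axes as the caster. Two pairs of white side guides, 20 mm high above the bed, stand at y = +-31.5 to +-37.5 mm, over x = -62 to -35 mm and x = 35 to 60 mm; between the pairs the sides are open for the fingers.
- sponge_mean (a point): Fixed point of the caster (x = 61.5, y = 0, z = 31 mm): mean place of the free -x face of the dark grey sponge on the white end wall (74 mm wide, 36 mm above the bed). The wall is screwed in slots, so the true face is up to 6 mm either way in x. The sponge gives 1 mm per 7 N. The tray seals at 6 to 18 N (about 12 N is right); over 25 N bows it.
- cam (a joint): Angle of the eccentric knob, rad, 0 to 3.1, growing clockwise seen from above. Its lobe is a grey disc 44 mm across, centre 13 mm off the pivot, 24 to 40 mm above the bench. At 0 the lobe points away from the gate, at pi to it; the disc reaches 22 - 13 cos(angle) mm from the pivot to the gate. It stays put under load. Torque to turn: 0.15 N m free, plus per N of clamping 0.024 (at 1.3 rad) to 0.032 (at 2.1).
- cam_grip (a point): The point to grip on the knob: on the pivot axis, 74 mm above the bench, in an upright straight grey bar 46 mm long, 13 mm thick and 30 mm high (56 to 86 mm above the bench). The bar lies along the point's x axis; -x of the point is where the lobe points. At knob angle 0 the point's axes are those of the caster; they turn with the knob.
- gate_center (a point): Centre of the loose gate: an upright white slab, 14 mm thick (x), 60 mm wide (y), 32 mm high (z), with a thin grey gasket on its +x face, standing on the bed across the caster between the guides, close in front of the lobe. The lobe pushes it along caster +x.
- tray_center (a point): Centre (half-way up) of the long clear acrylic gel tray: a channel open at both ends, 100 mm long (x), 58 mm wide over its side walls (y), 30 mm high (z), walls and floor 5 mm thick, 55 to 115 g; starts standing on the bench on its floor. Either end may face either way.
- short_tray_center (a point): Centre (half-way up) of a shorter tray of the same kind, 60 mm long (x), 58 mm wide, 30 mm high. Too short for this caster; leave it alone.
- comb: Grey gel comb lying flat on the bench, about 30 x 86 mm, 4 mm thick; origin at its underside. Leave alone.
- marker: Grey marker pen lying on the bench, 12 mm thick, 130 mm long (x). Leave alone.
- bottle: Amber bottle with white cap, 52 mm diameter, 100 mm high, standing; origin under its centre. Leave alone.
- tube_rack: White tube rack 60 x 140 mm, 49 mm high with its tubes; origin under its centre. Leave alone.
- tip_box: Grey pipette tip box with clear lid, 82 x 120 mm, 64 mm high; origin under its centre. Leave alone.
- timer: White bench timer 65 x 65 mm, 21 mm high, lying flat; origin under its centre. Leave alone.
Things that resemble listed ones, but are neither listed nor needed, are in the scene too. What is shaped like the part that bears gate_center but blue or turquoise is not meant.

How it is judged (in metres and radians):
On the way, in this order (a step that is already met when the one before it is completed fails the run):
1. the long tray lies flat in the bed between gate and end wall, not yet clamped (y of tray_center in the frame of caster between -0.005 and 0.005 m and z of tray_center in the frame of caster between 0.028 and 0.034 m and x of tray_center in the frame of caster between -0.012 and 0.026 m and angle between tray_center's own z axis and vertical below 0.06 rad and angle between the x axis of tray_center and the x axis of caster, either way round below 0.08 rad and contact force between tray and gate below 3 N), for 0.2 s.
2. the knob clamps gate and tray with 6 to 18 N (y of tray_center in the frame of caster between -0.005 and 0.005 m and z of tray_center in the frame of caster between 0.028 and 0.034 m and x of tray_center in the frame of caster between -0.012 and 0.026 m and angle between tray_center's own z axis and vertical below 0.06 rad and angle between the x axis of tray_center and the x axis of caster, either way round below 0.08 rad and contact force between tray and gate between 6 and 18 N and contact force between cam and gate above 4 N and angle between gate_center's own z axis and vertical below 0.1 rad), for 0.2 s.
At the end, for the whole second after the job is handed in: The long tray lies flat in the bed (within 3 mm of it, 5 mm of the centre line, 0.06 rad of tilt, 0.08 rad of yaw), centre at caster x -12 to 26 mm; gate upright; lobe bearing on the gate (over 4 N), gate pressing the tray with 6 to 18 N; all at rest (all of step 2 and linear speed of tray below 0.005 m/s and velocity of joint cam between -0.02 and 0.02 rad/s); the robot touches nothing.
It fails at once if the tray was pressed with more than 25 N between gate and end wall (contact force between tray and gate above 25 N).
It fails at once if another thing on the bench was moved more than 30 mm or tipped over (distance of any of short_tray_center, comb, marker, bottle, tube_rack, tip_box, timer from where it was at the start of the episode above 0.03 m or angle between bottle's own z axis and vertical above 0.5 rad).
It also fails if it takes over 67 s, if anything falls off the work surface, if the arm or the gripper's body presses on something with over 40 N, if the wrist force passes 120 N, or if a joint passes its speed limit or range.

## Robot

A 6-joint arm with a two-finger parallel gripper is mounted at the origin on the work surface. World frame = base frame: x ahead of the robot, y to its left, z up, the work surface at z = 0. Lengths are in mm, angles in rad, forces in N, time in s.
With the tool pointing down it reaches from about 350 to 975 mm from the base axis. Payload 7.1 kg.
Tool frame: the origin (TCP) lies at the very end of the fingers, on their centre line; the grasp point (between the pads) lies 19 mm behind it (ctrl.pinch_z is the distance from the TCP to the grasp point, in mm); z points along the fingers, y is the direction in which the jaws open and shut (so a half turn about z gives the same grasp; the last joint's range is limited). The gripper opens to 88 mm and grips with 3 to 60 N. Pads are 20 mm wide; open, the fingers measure 115 mm over their backs; the gripper's body (75 mm by 178 mm) begins 61 mm behind the grasp point.
Start: joints at [1.271, 0.423, 1.63, -0, 1.089, -0.019], TCP at [173.171, 600.514, 222.675] pointing down, gripper open.
Joint ranges: [-3, 3], [-0.9, 2.11], [0.09, 2.58], [-1.31, 4.45], [0.11, 2.69], [-2.54, 2.54]. Speed limits (rad/s): [2.39, 2.39, 3.01, 3.14, 3.14, 3.14].

## Interface

Orientations are given as a rotation vector (axis times angle).
In Python, from workcell import ctrl gives the robot as it stands.
- The arm moves only by the shell command python3 -m inch 'ROWS' [OPENING]. ROWS is JSON, a list of rows, each an object with "xyz": the shift along the tool's x, y, z in cm, a list of three; "spin": the turn about the tool's z in degrees. A call has 1 to 20 rows; each row is the pose to reach, as a shift and turn from the pose measured when the call began, along the tool's axes at that moment; what a row does not reach only later rows make up. A row lasts 1/10 s, in which the tool goes at most 50 mm and 8.59 degrees, less where a joint would pass 70% of its speed; a pose out of reach is approached as far as the arm can. A call with a gripper value outside its range is refused whole. OPENING is the closure, from 0 (fully open) to 1 (shut), set as the call begins (- or left out, the last holds). The fingers move at their own pace and stop on an object; the grip force is fixed at half the most. Time passes only in rows, so rows that repeat a pose let the fingers close. It gives the time, the measured TCP pose, the force and the opening at its end, in the units of the state.
- ctrl.get_obs(): the state, without advancing time (a new reading comes with each control period).
- ctrl.get_image(name): name is "side" or "top"; returns the picture (384x512x3 uint8, red, green, blue); there is no depth.
- ctrl.camera_info(name): a dict with "camera_matrix" (3x3 intrinsics, pixels), "k1" (the pictures are not rectified: a ray, as slopes to the right and down, at radius r is drawn at 1 + k1 r^2 times it, then the intrinsics apply), "R" (3x3) and "t" (3): a world point X has camera coordinates R X + t. Camera axes: x right, y down, z forward; pixel columns grow to the right and rows downward; lengths in mm; the calibration is good to about 2 mm. A picture is of the moment at which its call begins. camera_info takes no time and is no camera call.
- ctrl.close_job(): hands the job in, once; it reports no verdict.
The state is a dict: "t": time; "qpos": joint angles; "qvel": joint speeds; "joint_torque": joint torques, N m; "ee_pos": TCP position; "orientation": TCP orientation; "ft_force": force on the tool from outside, world axes, zero at the start; "moment": the same for the moment, N m; "width": finger opening in mm.
Only numpy, scipy, OpenCV 4.12 (cv2) and the standard library are available. Lean on these libraries where they do the work, as an engineer would, in place of code of your own. Each camera call takes 0.05 s, during which the arm holds its last target. There are 200 camera calls.

## Working session

There is one attempt and no reset: what is moved stays moved. The work goes in short steps, Python scripts to look and compute and a shell command to move; the robot and the scene stay as the last step left them, time stands still between calls to the robot, and variables do not carry over. Pictures are saved under pics/ and viewed, about 8 in all and at most 12, crops included, and the job is handed in when it is done.

```bash
mkdir -p pics; ls; python3 - <<'E'
from workcell import ctrl
import cv2,numpy as np
for n in("top","side"):
    cv2.imwrite(f"pics/{n}0.png",ctrl.get_image(n)[:,:,::-1]); c=ctrl.camera_info(n); print(n,c)
print(ctrl.get_obs(),ctrl.pinch_z)
E
```

```text
pics
top {'camera_matrix': array([[437.81423705,   0.        , 255.43605345],
       [  0.        , 437.81423705, 187.97870333],
       [  0.        ,   0.        ,   1.        ]]), 'k1': -0.030626191331528368, 'R': array([[ 0.02288069, -0.99973723,  0.00139415],
       [-0.98054497, -0.02271334, -0.19497606],
       [ 0.1949565 ,  0.00309416, -0.98080701]]), 't': array([  36.43977453,  587.9087454 , 1067.73029883])}
side {'camera_matrix': array([[406.2891173,   0.       , 254.6799282],
       [  0.       , 406.2891173, 191.2983826],
       [  0.       ,   0.       ,   1.       ]]), 'k1': -0.08291133470033371, 'R': array([[ 0.99615066, -0.08576085,  0.01813656],
       [-0.02976551, -0.52554776, -0.85024324],
       [ 0.08244921,  0.84643052, -0.52607746]]), 't': array([-575.61037916,   84.97682538, 1098.21766723])}
{'t': 0.1, 'qpos': array([ 1.27099298e+00,  4.23740603e-01,  1.63054432e+00, -8.67136325e-06,
        1.08862109e+00, -1.90127569e-02]), 'qvel': array([ 8.80906644e-04, -1.53730681e-03, -3.64212377e-03, -1.08132196e-03,
       -9.13370625e-05,  1.30708866e-03]), 'joint_torque': array([ 1.25253450e-04, -5.45610559e+01, -2.74324143e+01,  6.45875023e-02,
        1.89246191e-02,  3.57681586e-06]), 'ee_pos': array([173.043749  , 600.07883608, 222.02152115]), 'orientation': array([-4.39582831e-01, -3.11048308e+00,  2.03863897e-03]), 'ft_force': array([0.0515702 , 0.06779799, 0.26438831]), 'moment': array([ 0.03463537, -0.02198066,  0.00866884]), 'width': 87.81588777657208} 18.700000000000003
```

View pics/top0.png

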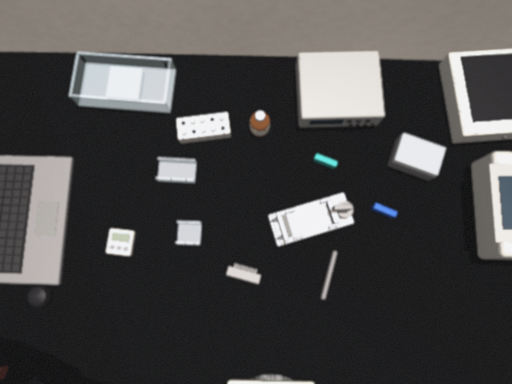

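View pics/side0.png

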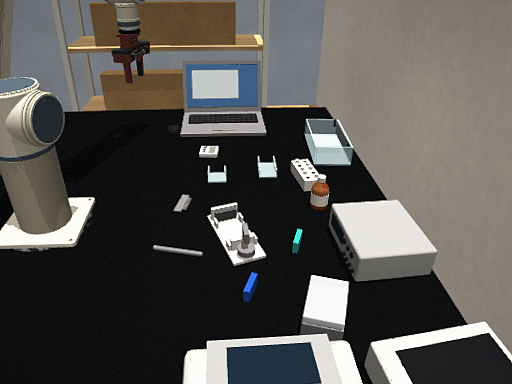

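Top view: the long tray candidates are (177,170), about 40 px or 100 mm long, (189,233), about 24 px (the short tray), and the large glass box at (123,82), which is too big. The caster is at (311,219) with its knob at (343,210). The gate lookalikes are teal (326,160) and blue (385,210). I choose (177,170) and check it in a close crop.

```bash
python3 - <<'E'
import cv2,numpy as np
t=cv2.imread("pics/top0.png");s=cv2.imread("pics/side0.png")
f=lambda im,x,y,w,h,k:cv2.resize(im[y:y+h,x:x+w],None,fx=k,fy=k,interpolation=cv2.INTER_CUBIC)
a=f(t,262,185,100,66,5); b=f(t,150,150,60,100,3.3); c=f(s,200,195,72,74,4.5);
d=f(s,195,145,90,45,4)
W=np.zeros((600,800,3),np.uint8)
for im,x,y in((a,0,0),(b,510,0),(c,0,335-70+65),(d,340,340)):
    h=min(im.shape[0],600-y);w=min(im.shape[1],800-x);W[y:y+h,x:x+w]=im[:h,:w]
cv2.imwrite("pics/crop1.png",W)
E
```

```text
(no output)
```

View pics/crop1.png

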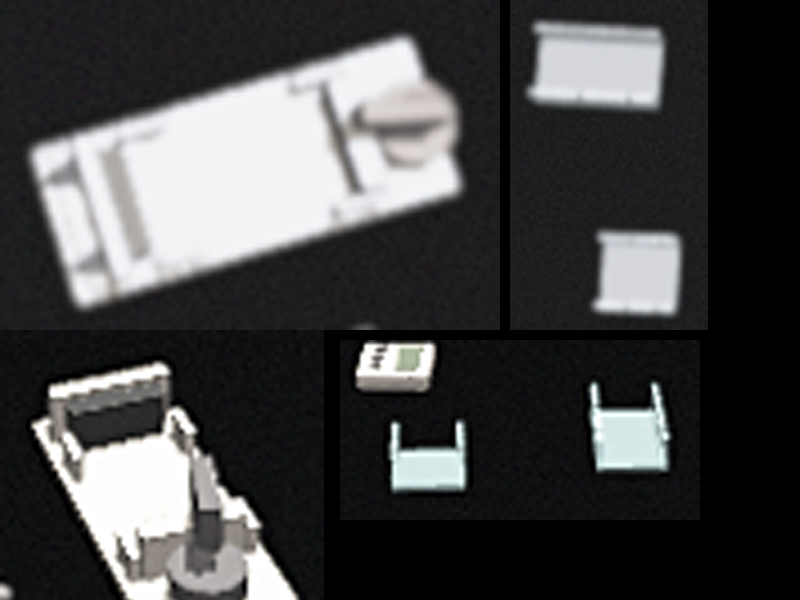

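```bash
cat > h.py <<'E'
import cv2,numpy as np
from workcell import ctrl
def ray(n,px):
    c=ctrl.camera_info(n);K=c["camera_matrix"]
    p=cv2.undistortPoints(np.float64(px).reshape(-1,1,2),K,np.array([c["k1"],0,0,0])).reshape(-1,2)
    return -c["R"].T@c["t"],np.c_[p,np.ones(len(p))]@c["R"]
def plane(n,px,z):
    C,d=ray(n,px);return (C+d*((z-C[2])/d[:,2])[:,None])[:,:2]
def proj(n,X):
    c=ctrl.camera_info(n)
    return cv2.projectPoints(np.float64(X).reshape(-1,1,3),cv2.Rodrigues(c["R"])[0],c["t"],c["camera_matrix"],np.array([c["k1"],0,0,0]))[0].reshape(-1,2)
def contour(im,roi,thr,k=6):
    x,y,w,h=roi;g=cv2.cvtColor(im,cv2.COLOR_BGR2GRAY)[y:y+h,x:x+w]
    g=cv2.resize(g,None,fx=k,fy=k,interpolation=cv2.INTER_CUBIC)
    cs=cv2.findContours((g>thr).astype(np.uint8),cv2.RETR_EXTERNAL,cv2.CHAIN_APPROX_NONE)[0]
    c=max(cs,key=cv2.contourArea).reshape(-1,2)
    return (c+.5)/k-.5+[x,y]
def sides(P,c0=None,u=None,half=None,tol=4,trim=.9):
    """fit 4 edge lines; returns for each side offset and angle wrt u frame"""
    v=np.array([-u[1],u[0]]);Q=np.c_[(P-c0)@u,(P-c0)@v];out=[]
    for a,s in((0,1),(0,-1),(1,1),(1,-1)):
        b=1-a;m=(abs(Q[:,a]-s*half[a])<tol)&(abs(Q[:,b])<trim*half[b])
        q=Q[m]
        if len(q)<10: out.append((None,None,len(q)));continue
        f=np.polyfit(q[:,b],q[:,a],1)
        for _ in range(3):
            r=q[:,a]-np.polyval(f,q[:,b]);k=abs(r)<=max(.4,1.5*np.median(abs(r)));f=np.polyfit(q[k,b],q[k,a],1)
        out.append((round(f[1],2),round(f[0],4),int(k.sum())))
    return out
E
python3 - <<'E'
from h import *
t=cv2.imread("pics/top0.png")
for name,roi,half,zs in(("caster",(262,185,100,66),(105,42),(0,16)),("tray",(150,150,55,40),(50,29),(0,30))):
    g=cv2.cvtColor(t,cv2.COLOR_BGR2GRAY)[roi[1]:roi[1]+roi[3],roi[0]:roi[0]+roi[2]];print(name,np.percentile(g,[5,50,95]))
    thr=(np.percentile(g,5)+np.percentile(g,95))/2
    for z in zs:
        P=plane("top",contour(t,roi,thr),z).astype(np.float32)
        (c,wh,a)=cv2.minAreaRect(P);bx=cv2.boxPoints((c,wh,a));e=bx[1]-bx[0];e2=bx[2]-bx[1]
        if np.hypot(*e2)>np.hypot(*e):e=e2
        u=e/np.hypot(*e);u=u if u[1]>0 else -u
        print(z,c,wh,np.degrees(np.arctan2(u[1],u[0])),[ (s) for s in sides(P,np.array(c),u,half,8)])
E
```

```text
caster [ 26.  32. 243.]
0 (520.210693359375, -103.59510040283203) (89.67240905761719, 225.85031127929688) 108.03249 [(np.float64(112.49), np.float64(0.0022), 142), (np.float64(-103.78), np.float64(0.0028), 96), (np.float64(44.3), np.float64(-0.0006), 349), (np.float64(-44.02), np.float64(0.0008), 305)]
16 (518.1072998046875, -101.5284194946289) (88.43746948242188, 222.73997497558594) 108.032486 [(np.float64(110.94), np.float64(0.0023), 144), (np.float64(-102.31), np.float64(0.002), 97), (np.float64(43.69), np.float64(-0.0007), 352), (np.float64(-43.42), np.float64(0.0008), 311)]
tray [ 27.  43. 216.]
0 (645.4805908203125, 268.5703125) (108.66841888427734, 67.36407470703125) 87.977776 [(np.float64(49.19), np.float64(0.0077), 82), (np.float64(-53.74), np.float64(-0.0014), 86), (np.float64(33.02), np.float64(0.0029), 185), (np.float64(-33.14), np.float64(0.0032), 180)]
30 (638.3020629882812, 262.8355712890625) (105.86243438720703, 65.62467193603516) 87.9777 [(np.float64(47.92), np.float64(0.0074), 83), (np.float64(-52.35), np.float64(-0.0006), 90), (np.float64(32.17), np.float64(0.003), 191), (np.float64(-32.29), np.float64(0.0033), 188)]
```

The crop confirms it. The long tray's floor spans about 38 px and the short one's about 24. The caster's knob end is on the right, the dark sponge on the left, and the gate line is in front of the lobe. Measured: caster (517.2,-97.9) with +x at 108.03°, and tray (641.6,266.4) with its long axis at 88.2°.

```bash
cat >> h.py <<'E'
from scipy.spatial.transform import Rotation as Ro
def to(x,y,z,yaw):
    """shift (cm, tool axes) and spin (deg) from the present pose; yaw = world angle of tool y"""
    o=ctrl.get_obs();M=Ro.from_rotvec(o["orientation"]).as_matrix()
    y0=np.degrees(np.arctan2(M[1,1],M[0,1]));s=(y0-yaw+90)%180-90
    print("t",round(o["t"],2),"pos",o["ee_pos"].round(1),"yaw",round(y0,2),"tilt",round(np.degrees(np.arccos(-M[2,2])),2),"q",o["qpos"].round(2))
    print("-> xyz cm",(M.T@(np.array([x,y,z])-o["ee_pos"])/10).round(2),"spin",round(s,2))
U=np.array([np.cos(np.radians(108.03)),np.sin(np.radians(108.03))]);V=np.array([-U[1],U[0]]);C0=np.array([517.2,-97.87])
def cas(x,y): return C0+x*U+y*V
E
python3 -c "
from h import *
to(641.6,266.4,90,-1.84)
# gate/sponge profile along caster x at bed level
"
```

```text
t 0.1 pos [173.  600.1 222. ] yaw 73.91 tilt 0.08 q [ 1.27  0.42  1.63 -0.    1.09 -0.02]
-> xyz cm [-54.27 -19.06  13.23] spin 75.75
```

```bash
python3 -m inch '[{"xyz":[-20,-7,3],"spin":35},{"xyz":[-54.3,-19.1,10],"spin":75.8},{"xyz":[-54.3,-19.1,10],"spin":75.8},{"xyz":[-54.3,-19.1,10],"spin":75.8},{"xyz":[-54.3,-19.1,10],"spin":75.8},{"xyz":[-54.3,-19.1,10],"spin":75.8},{"xyz":[-54.3,-19.1,10],"spin":75.8},{"xyz":[-54.3,-19.1,10],"spin":75.8},{"xyz":[-54.3,-19.1,10],"spin":75.8},{"xyz":[-54.3,-19.1,10],"spin":75.8},{"xyz":[-54.3,-19.1,10],"spin":75.8},{"xyz":[-54.3,-19.1,10],"spin":75.8},{"xyz":[-54.3,-19.1,10],"spin":75.8},{"xyz":[-54.3,-19.1,10],"spin":75.8},{"xyz":[-54.3,-19.1,10],"spin":75.8},{"xyz":[-54.3,-19.1,10],"spin":75.8}]' 0; python3 -c "
from h import *
to(641.6,266.4,8,-1.84)
cv2.imwrite('pics/side1.png',cv2.resize(ctrl.get_image('side')[90:280,150:350,::-1],None,fx=4,fy=4)[:600]); 
"
```

```text
t: 1.7
ee_pos: [640.7, 267.1, 122.5]
orientation: [2.256, 2.186, -0.002]
ft_force: [-1.0, -0.6, -0.1]
width: 87.4
t 1.7 pos [640.7 267.1 122.5] yaw -1.8 tilt 0.08 q [ 0.38  0.63  1.52 -0.    0.98  0.41]
-> xyz cm [-0.05  0.1  11.45] spin 0.04
```

View pics/side1.png

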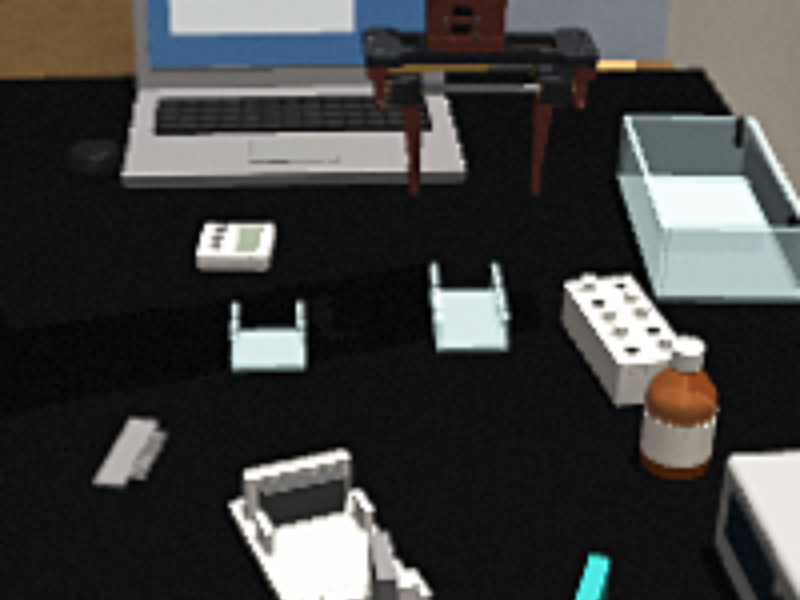

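The jaws straddle the long tray (side view, about (470,310) in the crop). I descend and grip.

```bash
python3 -m inch '[{"xyz":[0,0.1,4]},{"xyz":[0,0.1,8]},{"xyz":[0,0.1,10.5]},{"xyz":[0,0.1,11.5]},{"xyz":[0,0.1,11.5]},{"xyz":[0,0.1,11.5]}]'; python3 -m inch '[{"xyz":[0,0,0]},{"xyz":[0,0,0]},{"xyz":[0,0,0]},{"xyz":[0,0,0]},{"xyz":[0,0,0]},{"xyz":[0,0,0]},{"xyz":[0,0,0]},{"xyz":[0,0,0]}]' 1; python3 -m inch '[{"xyz":[0,0,-2]},{"xyz":[0,0,-6]},{"xyz":[0,0,-8]},{"xyz":[0,0,-8]}]';python3 -c "
from h import *
x,y=cas(2,0)
to(x,y,80,18.03)
"
```

```text
t 1.75 pos [640.9 267.1 122.7] yaw -1.79 tilt 0.07 q [ 0.38  0.63  1.52 -0.    0.98  0.41]
-> xyz cm [-36.67 -11.29   4.31] spin -19.82$[0]: bad value
$[0]: bad value
$[0]: bad value
```

```bash
python3 -m inch '[{"xyz":[0,0.1,4],"spin":0},{"xyz":[0,0.1,8],"spin":0},{"xyz":[0,0.1,10.5],"spin":0},{"xyz":[0,0.1,11.5],"spin":0},{"xyz":[0,0.1,11.5],"spin":0},{"xyz":[0,0.1,11.5],"spin":0}]'; python3 -m inch '[{"xyz":[0,0,0],"spin":0},{"xyz":[0,0,0],"spin":0},{"xyz":[0,0,0],"spin":0},{"xyz":[0,0,0],"spin":0},{"xyz":[0,0,0],"spin":0},{"xyz":[0,0,0],"spin":0},{"xyz":[0,0,0],"spin":0},{"xyz":[0,0,0],"spin":0}]' 1; python3 -m inch '[{"xyz":[0,0,-2],"spin":0},{"xyz":[0,0,-6],"spin":0},{"xyz":[0,0,-8],"spin":0},{"xyz":[0,0,-8],"spin":0}]';python3 -c "
from h import *
x,y=cas(2,0)
to(x,y,80,18.03)
"
```

```text
t: 2.35
ee_pos: [642.6, 267.7, 9.0]
orientation: [2.254, 2.186, 0.001]
ft_force: [0.2, 0.6, 0.0]
width: 88.2
t: 3.15
ee_pos: [642.7, 267.7, 9.6]
orientation: [2.254, 2.186, 0.002]
ft_force: [-2.7, -1.1, 5.6]
width: 57.7
t: 3.55
ee_pos: [645.2, 268.8, 94.3]
orientation: [2.252, 2.184, 0.012]
ft_force: [1.1, -0.3, -0.7]
width: 57.9
t 3.55 pos [645.2 268.8  94.3] yaw -1.76 tilt 0.5 q [ 0.38  0.67  1.53 -0.    0.93  0.41]
-> xyz cm [-36.86 -11.75   1.24] spin -19.79
```

```bash
python3 -m inch '[{"xyz":[-5,-1.6,-0.5],"spin":-5},{"xyz":[-10,-3.2,-0.5],"spin":-10},{"xyz":[-15,-5,-0.5],"spin":-15},{"xyz":[-20,-6.6,-0.5],"spin":-19.8},{"xyz":[-25,-8,-0.5],"spin":-19.8},{"xyz":[-30,-10,-0.5],"spin":-19.8},{"xyz":[-34,-11,-0.5],"spin":-19.8},{"xyz":[-36.5,-11.7,-0.5],"spin":-19.8},{"xyz":[-36.8,-11.7,-0.5],"spin":-19.8},{"xyz":[-36.8,-11.7,-0.5],"spin":-19.8},{"xyz":[-36.8,-11.7,-0.5],"spin":-19.8},{"xyz":[-36.8,-11.7,-0.5],"spin":-19.8},{"xyz":[-36.8,-11.7,-0.5],"spin":-19.8}]'; python3 - <<'E'
from h import *
x,y=cas(3.3,0); to(x,y,60,18.03)
im=ctrl.get_image('side')[:,:,::-1]; cv2.imwrite('pics/side2f.png',im)
cv2.imwrite('pics/top2f.png',ctrl.get_image('top')[:,:,::-1])
W=cv2.resize(im[150:275,180:290],None,fx=4.8,fy=4.8,interpolation=cv2.INTER_CUBIC);cv2.imwrite('pics/side2.png',W)
t=cv2.cvtColor(cv2.imread('pics/top0.png'),cv2.COLOR_BGR2GRAY);s=cv2.cvtColor(cv2.imread('pics/side0.png'),cv2.COLOR_BGR2GRAY)
xs=np.arange(-75,95,1.)
def prof(g,n,z,ys):
    X=np.array([[*cas(x,y),z] for y in ys for x in xs]);p=proj(n,X).astype(np.float32)
    return cv2.remap(g,p[:,0].copy(),p[:,1].copy(),cv2.INTER_LINEAR).reshape(len(ys),-1).mean(0).astype(int)
a=prof(t,'top',50,np.arange(-20,21,4)); b=prof(s,'side',20,np.arange(-10,11,4.))
c=prof(t,'top',48,np.arange(-24,25,4))
print('sponge z50',list(zip(xs[115:170].astype(int),a[115:170])));print('gate z48',list(zip(xs[:45].astype(int),c[:45])))
print('side bed z20',list(zip(xs[115:160].astype(int),b[115:160])))
E
```

```text
t: 4.85
ee_pos: [517.2, -94.4, 97.3]
orientation: [1.84, 2.54, 0.011]
ft_force: [-0.2, -0.2, -0.6]
width: 58.0
t 4.85 pos [517.2 -94.4  97.3] yaw 18.14 tilt 0.5 q [-0.21  0.46  1.93  0.01  0.74 -0.53]
-> xyz cm [-0.   -0.14  3.73] spin 0.11
sponge z50 [(np.int64(40), np.int64(243)), (np.int64(41), np.int64(243)), (np.int64(42), np.int64(243)), (np.int64(43), np.int64(243)), (np.int64(44), np.int64(243)), (np.int64(45), np.int64(243)), (np.int64(46), np.int64(243)), (np.int64(47), np.int64(243)), (np.int64(48), np.int64(243)), (np.int64(49), np.int64(243)), (np.int64(50), np.int64(243)), (np.int64(51), np.int64(243)), (np.int64(52), np.int64(243)), (np.int64(53), np.int64(243)), (np.int64(54), np.int64(243)), (np.int64(55), np.int64(243)), (np.int64(56), np.int64(243)), (np.int64(57), np.int64(243)), (np.int64(58), np.int64(243)), (np.int64(59), np.int64(242)), (np.int64(60), np.int64(241)), (np.int64(61), np.int64(238)), (np.int64(62), np.int64(233)), (np.int64(63), np.int64(224)), (np.int64(64), np.int64(213)), (np.int64(65), np.int64(201)), (np.int64(66), np.int64(189)), (np.int64(
[... 2991 characters left out ...]
nt64(52)), (np.int64(62), np.int64(37)), (np.int64(63), np.int64(31)), (np.int64(64), np.int64(32)), (np.int64(65), np.int64(33)), (np.int64(66), np.int64(35)), (np.int64(67), np.int64(38)), (np.int64(68), np.int64(39)), (np.int64(69), np.int64(40)), (np.int64(70), np.int64(41)), (np.int64(71), np.int64(42)), (np.int64(72), np.int64(43)), (np.int64(73), np.int64(44)), (np.int64(74), np.int64(44)), (np.int64(75), np.int64(44)), (np.int64(76), np.int64(43)), (np.int64(77), np.int64(43)), (np.int64(78), np.int64(43)), (np.int64(79), np.int64(43)), (np.int64(80), np.int64(44)), (np.int64(81), np.int64(44)), (np.int64(82), np.int64(44)), (np.int64(83), np.int64(44)), (np.int64(84), np.int64(44))]
```

View pics/side2.png

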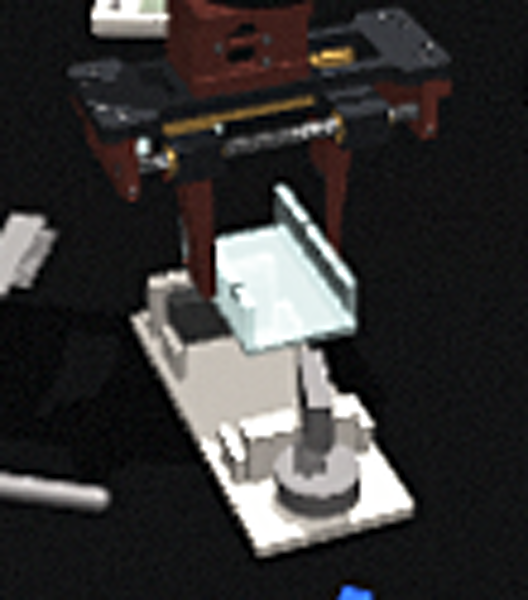

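Side view: the tray is held level above the bed. The sponge face measures about caster x 64.6 (both cameras agree) and the gate front about -46, so I aim for tray centre x ≈ 9.5.

```bash
python3 -c "
from h import *
x,y=cas(10.8,0); to(x,y,50,18.03)"
```

```text
t 4.95 pos [517.1 -94.6  97.3] yaw 18.12 tilt 0.5 q [-0.21  0.46  1.93  0.01  0.74 -0.53]
-> xyz cm [ 0.77 -0.13  4.73] spin 0.09
```

```bash
python3 -m inch '[{"xyz":[0.4,-0.1,1],"spin":0.1},{"xyz":[0.8,-0.13,3],"spin":0.1},{"xyz":[0.8,-0.13,4.5],"spin":0.1},{"xyz":[0.8,-0.13,4.7],"spin":0.1},{"xyz":[0.8,-0.13,4.7],"spin":0.1},{"xyz":[0.8,-0.13,4.7],"spin":0.1}]'; python3 - <<'E'
from h import *
x,y=cas(10.8,0); to(x,y,25.5,18.03)
o=ctrl.get_obs();p=o['ee_pos'];M=Ro.from_rotvec(o['orientation']).as_matrix()
q=(p[:2]-C0);print('tcp in caster',(q@U).round(1),(q@V).round(1))
im=ctrl.get_image('side')[:,:,::-1].copy();t=ctrl.get_image('top')[:,:,::-1].copy()
k=6;x0,y0,w,h=205,190,70,80
W=cv2.resize(im[y0:y0+h,x0:x0+w],None,fx=k,fy=k,interpolation=cv2.INTER_CUBIC)
c=p[:2]-1.3*U;zb=p[2]-9.6
for xx,yy,zz in((-50,29,0),(-50,-29,0),(-50,29,30),(-50,-29,30)):
    a,b=proj('side',[*(c+xx*U+yy*V),zb+zz])[0];cv2.drawMarker(W,(int((a+.5-x0)*k),int((b+.5-y0)*k)),(0,0,255),0,16,1)
for xx,yy in((-105,42),(-105,-42),(105,42)):
    a,b=proj('side',[*cas(xx,yy),16])[0];cv2.drawMarker(W,(int((a+.5-x0)*k),int((b+.5-y0)*k)),(0,160,0),0,16,1)
T=cv2.resize(t[185:251,262:362],None,fx=3.7,fy=3.7,interpolation=cv2.INTER_CUBIC)
B=np.zeros((480,800,3),np.uint8);B[:,:420]=W;B[:T.shape[0],425:795]=T;cv2.imwrite('pics/chk3.png',B)
E
```

```text
t: 5.55
ee_pos: [514.1, -87.3, 50.6]
orientation: [1.843, 2.537, 0.011]
ft_force: [-0.3, -0.1, -0.7]
width: 57.9
t 5.55 pos [514.1 -87.3  50.6] yaw 18.02 tilt 0.53 q [-0.19  0.54  1.96  0.01  0.63 -0.51]
-> xyz cm [-0.02 -0.06  2.51] spin -0.01
tcp in caster 11.0 -0.3
```

View pics/chk3.png

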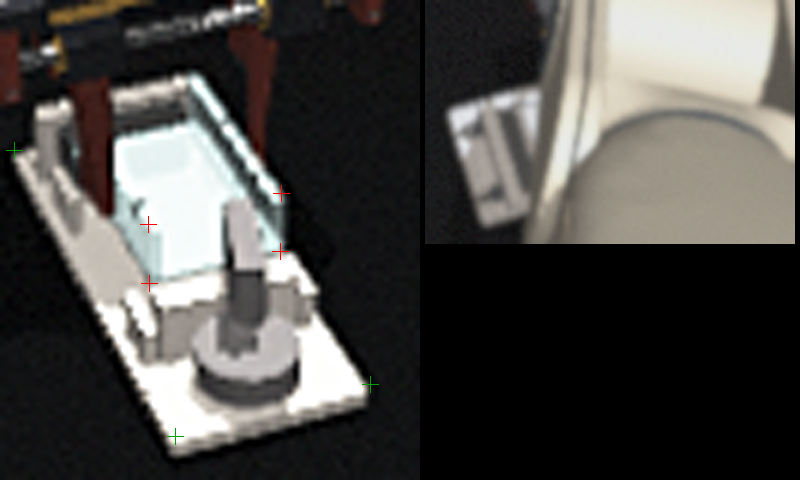

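The predicted tray corners (red) agree with the image to about 0.5 px, so the tray is lined up with the bed. Now I lower it gently.

```bash
python3 -m inch '[{"xyz":[0,-0.1,0.4],"spin":0},{"xyz":[0,-0.1,0.8],"spin":0},{"xyz":[0,-0.1,1.2],"spin":0},{"xyz":[0,-0.1,1.4],"spin":0},{"xyz":[0,-0.1,1.6],"spin":0},{"xyz":[0,-0.1,1.6],"spin":0}]'; python3 -m inch '[{"xyz":[0,0,0.3],"spin":0},{"xyz":[0,0,0.6],"spin":0},{"xyz":[0,0,0.75],"spin":0},{"xyz":[0,0,0.75],"spin":0}]'; python3 -c "
from h import *
x,y=cas(10.8,0); to(x,y,25.5,18.03);q=ctrl.get_obs()['ee_pos'][:2]-C0;print(q@U,q@V)"
```

```text
t: 6.25
ee_pos: [513.3, -87.7, 34.6]
orientation: [1.843, 2.537, 0.011]
ft_force: [1.0, 1.2, -0.5]
width: 57.8
t: 6.65
ee_pos: [513.2, -87.6, 26.8]
orientation: [1.843, 2.537, 0.011]
ft_force: [-0.2, 0.1, -0.0]
width: 57.8
t 6.65 pos [513.2 -87.6  26.8] yaw 18.01 tilt 0.51 q [-0.19  0.59  1.96  0.01  0.59 -0.51]
-> xyz cm [-0.02  0.06  0.13] spin -0.02
10.994883283762624 0.6398476779927799
```

```bash
python3 -m inch '[{"xyz":[0,0,0.1],"spin":0},{"xyz":[0,0,0.1],"spin":0}]'; python3 -m inch '[{"xyz":[0,0,0],"spin":0},{"xyz":[0,0,0],"spin":0},{"xyz":[0,0,0],"spin":0},{"xyz":[0,0,0],"spin":0},{"xyz":[0,0,0],"spin":0},{"xyz":[0,0,0],"spin":0}]' 0;  python3 -m inch '[{"xyz":[0,0,-2],"spin":0},{"xyz":[0,0,-6],"spin":0},{"xyz":[10,0,-11],"spin":0},{"xyz":[15,0,-15],"spin":0},{"xyz":[20,0,-16],"spin":0},{"xyz":[25,0,-16],"spin":0},{"xyz":[25,0,-16],"spin":0},{"xyz":[25,0,-16],"spin":0}]'; python3 - <<'E'
from h import *
x,y=cas(-75,0); to(x,y,56,10)
im=ctrl.get_image('side')[:,:,::-1].copy();t=ctrl.get_image('top')[:,:,::-1].copy()
cv2.imwrite('pics/side4f.png',im);cv2.imwrite('pics/top4f.png',t)
A=cv2.resize(im[190:270,205:275],None,fx=5,fy=5,interpolation=cv2.INTER_CUBIC)
T=cv2.resize(t[190:246,265:360],None,fx=4.5,fy=4.5,interpolation=cv2.INTER_CUBIC)
B=np.zeros((400,800,3),np.uint8);B[:,:350]=A;B[:T.shape[0],360:360+T.shape[1]]=T;cv2.imwrite('pics/chk4.png',B)
E
```

```text
t: 6.85
ee_pos: [513.3, -87.6, 25.8]
orientation: [1.843, 2.537, 0.011]
ft_force: [-0.3, -0.3, -1.1]
width: 57.8
t: 7.45
ee_pos: [513.2, -87.6, 25.8]
orientation: [1.843, 2.537, 0.011]
ft_force: [-0.1, 0.3, -0.7]
width: 87.9
t: 8.25
ee_pos: [433.6, 152.6, 187.0]
orientation: [1.84, 2.539, 0.014]
ft_force: [0.1, -0.4, 0.4]
width: 88.0
t 8.25 pos [433.6 152.6 187. ] yaw 18.15 tilt 0.62 q [ 0.31  0.23  2.02  0.    0.88 -0.  ]
-> xyz cm [-3.39e+01 -2.00e-02  1.31e+01] spin 8.15
```

View pics/chk4.png

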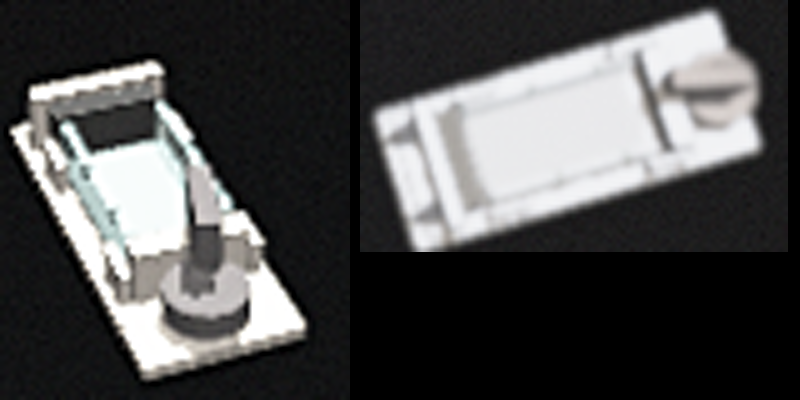

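The tray lies between the guides, gate at (140,275) and sponge (side-view crop). Next I measure the bar's angle (top-view crop, dark strip at (705,90)).

```bash
python3 - <<'E'
from h import *
k=6
for f in('top0','top4f'):
    t=cv2.cvtColor(cv2.imread(f'pics/{f}.png'),cv2.COLOR_BGR2GRAY);x0,y0=328,195;g=cv2.resize(t[y0:y0+30,x0:x0+34],None,fx=k,fy=k,interpolation=cv2.INTER_CUBIC)
    if f=='top0': print(t[203:219,331:357])
    for thr in(130,150,165):
        m=(g<thr).astype(np.uint8);n,l,s,c=cv2.connectedComponentsWithStats(m)
        # component nearest the knob middle
        px=proj('top',[*cas(-75,0),71])[0];i=min(range(1,n),key=lambda j:np.hypot(*((c[j]+.5)/k-.5+[x0,y0]-px))+(1e3 if s[j,4]<60 else 0))
        ys,xs=np.nonzero(l==i);P=plane('top',np.c_[(xs+.5)/k-.5+x0,(ys+.5)/k-.5+y0],71)
        e,v=np.linalg.eigh(np.cov(P.T));d=v[:,1];a=np.degrees(np.arctan2(d[1],d[0]))%180
        q=P.mean(0)-C0;print(f,thr,'angle',a.round(1),'len',(e[1]**.5*3.46).round(1),(e[0]**.5*3.46).round(1),'ctr caster',(q@U).round(1),(q@V).round(1),'knob deg',((108.03-a)%180).round(1))
E
```

```text
[[244 243 242 242 242 241 238 231 222 218 214 210 202 196 197 196 192 183
  163 132  95  61  36  29  32  28]
 [244 243 239 233 232 231 228 218 214 210 208 204 196 193 195 193 196 194
  186 170 140  94  47  31  31  30]
 [243 236 220 208 215 217 216 214 211 209 209 207 203 203 203 205 203 203
  203 193 169 121  65  34  29  23]
 [238 214 169 173 203 216 214 214 213 213 212 212 211 211 211 211 210 209
  209 205 188 147  89  39  28  31]
 [221 163 122 154 201 214 213 213 212 212 211 210 210 208 207 207 205 203
  204 201 191 158  99  48  27  29]
 [194 135 103 141 188 201 198 197 197 194 192 188 187 183 181 179 177 171
  171 174 177 156 101  47  27  32]
 [172 129  98 116 151 159 155 155 153 153 150 146 141 137 134 131 129 130
  137 155 170 160 108  51  31  32]
 [157 138 112 111 122 122 109 104 105 105 104 104 100  98  97 100 111 135
  156 177 189 172 116  50  29  28]
 [155 158 150 149 147 138 109  90  94  96  98 102 101 100 103 117 146 174
  194 204 204 176 115  51  30  28]
 [154 186 195 196 194 176 138 119 125 131 135 135 134 135 141 154 183 203
  212 213 202 165 102  45  26  27]
 [163 220 
[... 362 characters left out ...]
 190 201 205 208 207 210 219
  228 228 202 130  59  25  26  28]
 [108 167 230 243 244 244 241 225 176 145 150 161 172 180 184 194 215 230
  239 241 228 162  82  34  28  30]
 [108 139 214 242 244 243 243 235 210 185 183 183 186 189 193 212 230 240
  243 243 237 191 108  48  29  29]]
top0 130 angle 86.7 len 39.7 8.4 ctr caster -67.7 6.3 knob deg 21.3
top0 150 angle 87.9 len 43.0 10.5 ctr caster -67.9 6.2 knob deg 20.1
top0 165 angle 106.4 len 57.5 30.3 ctr caster -57.5 7.5 knob deg 1.6
top4f 130 angle 86.9 len 40.4 8.8 ctr caster -67.9 6.3 knob deg 21.1
top4f 150 angle 88.1 len 44.1 11.0 ctr caster -68.0 6.2 knob deg 19.9
top4f 165 angle 111.9 len 85.7 69.1 ctr caster -94.4 10.6 knob deg 176.1
```

```bash
python3 - <<'E'
from h import *
for f in('top0','top4f'):
    t=cv2.cvtColor(cv2.imread(f'pics/{f}.png'),cv2.COLOR_BGR2GRAY).astype(float)
    for name,rows,cols,z,thr in(('top',(206,212),range(337,348),86,155),('bot',(211,215),range(340,346),56,155)):
        pts=[]
        for c in cols:
            v=t[rows[0]:rows[1],c]
            for i in range(len(v)-1):
                if (v[i]-thr)*(v[i+1]-thr)<0: pts.append((c,rows[0]+i+(thr-v[i])/(v[i+1]-v[i])));break
        P=plane('top',pts,z);d=np.polyfit(P[:,1],P[:,0],1);a=np.degrees(np.arctan2(1,d[0]))
        q=P-C0;Q=np.c_[q@U,q@V];fit=np.polyfit(Q[:,0],Q[:,1],1)
        print(f,name,len(pts),'angle',a.round(1),'caster y at pivot x',np.polyval(fit,-75).round(1),'perp',(np.polyval(fit,-75)*np.cos(np.arctan(fit[0]))).round(1))
E
```

```text
top0 top 9 angle 95.3 caster y at pivot x 6.7 perp 6.5
top0 bot 6 angle 92.7 caster y at pivot x 12.2 perp 11.8
top4f top 11 angle 94.8 caster y at pivot x 6.4 perp 6.3
top4f bot 6 angle 91.8 caster y at pivot x 12.5 perp 12.0
```

```bash
python3 -m inch '[{"xyz":[-5,0,1],"spin":4},{"xyz":[-10,0,2],"spin":8},{"xyz":[-15,0,3],"spin":13.4},{"xyz":[-20,0,4],"spin":13.4},{"xyz":[-25,0,5],"spin":13.4},{"xyz":[-30,0,6],"spin":13.4},{"xyz":[-33,0,7],"spin":13.4},{"xyz":[-33.9,0,7.5],"spin":13.4},{"xyz":[-33.9,0,7.5],"spin":13.4},{"xyz":[-33.9,0,7.5],"spin":13.4},{"xyz":[-33.9,0,7.5],"spin":13.4}]'; python3 -c "
from h import *
x,y=cas(-75,0); to(x,y,58,4.7)"
```

```text
t: 9.45
ee_pos: [540.6, -168.5, 112.0]
orientation: [2.121, 2.311, 0.015]
ft_force: [-0.2, 0.9, 0.3]
width: 87.7
t 9.45 pos [ 540.6 -168.5  112. ] yaw 4.91 tilt 0.62 q [-0.33  0.49  1.84  0.01  0.81 -0.42]
-> xyz cm [-0.08 -0.08  5.4 ] spin 0.21
```

```bash
python3 -m inch '[{"xyz":[0,-0.08,2.5],"spin":0.2},{"xyz":[-0.08,-0.08,5],"spin":0.2},{"xyz":[-0.08,-0.08,5.4],"spin":0.2},{"xyz":[-0.08,-0.08,5.4],"spin":0.2},{"xyz":[-0.08,-0.08,5.4],"spin":0.2}]'; python3 -m inch '[{"xyz":[0,0,0],"spin":0},{"xyz":[0,0,0],"spin":0},{"xyz":[0,0,0],"spin":0},{"xyz":[0,0,0],"spin":0},{"xyz":[0,0,0],"spin":0},{"xyz":[0,0,0],"spin":0},{"xyz":[0,0,0],"spin":0},{"xyz":[0,0,0],"spin":0},{"xyz":[0,0,0],"spin":0},{"xyz":[0,0,0],"spin":0},{"xyz":[0,0,0],"spin":0}]' 1; cat > m.py <<'E'
from h import *
o=ctrl.get_obs();q=o['ee_pos'][:2]-C0;to(*cas(-75,0),58,4.7)
print('F',o['ft_force'].round(1),'M',o['moment'].round(3),'w',round(o['width'],1),'tauJ6',round(o['joint_torque'][5],3),'caster',(q@U).round(1),(q@V).round(1))
E
python3 m.py
```

```text
t: 9.95
ee_pos: [541.1, -168.8, 59.1]
orientation: [2.123, 2.307, 0.016]
ft_force: [-0.1, -0.1, 0.9]
width: 87.6
t: 11.05
ee_pos: [539.1, -168.8, 58.9]
orientation: [2.125, 2.31, 0.012]
ft_force: [-6.4, -2.4, 4.0]
width: 13.1
t 11.05 pos [ 539.1 -168.8   58.9] yaw 4.77 tilt 0.46 q [-0.33  0.57  1.86  0.01  0.71 -0.42]
-> xyz cm [-0.05  0.13  0.09] spin 0.07
F [-6.4 -2.4  4. ] M [-0.552  1.426 -0.063] w 13.1 tauJ6 -0.13 caster -74.2 1.2
```

Gripped at 13.1 mm. I turn clockwise in stages and watch the moment.

```bash
python3 -m inch '[{"xyz":[0,0,0],"spin":5},{"xyz":[0,0,0],"spin":10},{"xyz":[0,0,0],"spin":15},{"xyz":[0,0,0],"spin":20},{"xyz":[0,0,0],"spin":25},{"xyz":[0,0,0],"spin":30}]'; python3 m.py;  python3 -m inch '[{"xyz":[0,0,0],"spin":4},{"xyz":[0,0,0],"spin":8},{"xyz":[0,0,0],"spin":12},{"xyz":[0,0,0],"spin":16},{"xyz":[0,0,0],"spin":20}]'; python3 m.py; python3 -m inch '[{"xyz":[0,0,0],"spin":2},{"xyz":[0,0,0],"spin":4},{"xyz":[0,0,0],"spin":6},{"xyz":[0,0,0],"spin":8}]'; python3 m.py
```

```text
t: 11.65
ee_pos: [539.1, -168.8, 58.9]
orientation: [2.655, 1.678, 0.012]
ft_force: [0.1, -0.8, 1.0]
width: 12.8
t 11.65 pos [ 539.1 -168.8   58.9] yaw -25.4 tilt 0.45 q [-0.33  0.57  1.86  0.01  0.71  0.11]
-> xyz cm [0.02 0.14 0.09] spin -30.1
F [ 0.1 -0.8  1. ] M [-0.144  0.341  0.134] w 12.8 tauJ6 -0.994 caster -74.2 1.1
t: 12.15
ee_pos: [539.2, -168.9, 58.9]
orientation: [-2.908, -1.189, -0.012]
ft_force: [0.4, -0.4, -0.2]
width: 13.1
t 12.15 pos [ 539.2 -168.9   58.9] yaw -45.53 tilt 0.45 q [-0.33  0.57  1.86  0.01  0.71  0.46]
-> xyz cm [0.07 0.1  0.09] spin -50.23
F [ 0.4 -0.4 -0.2] M [-0.275  0.239  0.173] w 13.1 tauJ6 -0.763 caster -74.4 1.1
t: 12.55
ee_pos: [539.2, -169.0, 58.9]
orientation: [-2.984, -0.982, -0.012]
ft_force: [-0.2, -0.2, 0.8]
width: 12.8
t 12.55 pos [ 539.2 -169.    58.9] yaw -53.58 tilt 0.44 q [-0.33  0.57  1.86  0.01  0.71  0.6 ]
-> xyz cm [0.08 0.09 0.09] spin -58.28
F [-0.2 -0.2  0.8] M [-0.249  0.277  0.171] w 12.8 tauJ6 -0.295 caster -74.4 1.1
```

```bash
for i in 1 2 3 4; do python3 -m inch '[{"xyz":[0,0,0],"spin":1.5},{"xyz":[0,0,0],"spin":3},{"xyz":[0,0,0],"spin":3}]' >/dev/null; python3 m.py|grep -v -e '->'; done
```

```text
t 12.85 pos [ 539.3 -169.    58.9] yaw -56.61 tilt 0.44 q [-0.33  0.57  1.86  0.01  0.71  0.65]
F [ 0.4  0.  -0.5] M [-0.254  0.251 -0.004] w 13.1 tauJ6 0.26 caster -74.5 1.0
t 13.15 pos [ 539.3 -169.    58.9] yaw -59.68 tilt 0.45 q [-0.33  0.57  1.86  0.01  0.71  0.71]
F [ 0.2  0.  -0. ] M [-0.231  0.258 -0.022] w 12.6 tauJ6 0.253 caster -74.5 1.0
t 13.45 pos [ 539.3 -169.    58.9] yaw -62.76 tilt 0.44 q [-0.33  0.57  1.86  0.01  0.71  0.76]
F [ 0.4 -1.   0.4] M [-0.314  0.315 -0.002] w 12.7 tauJ6 0.231 caster -74.5 1.0
t 13.75 pos [ 539.3 -169.1   58.9] yaw -65.83 tilt 0.44 q [-0.33  0.57  1.86  0.01  0.71  0.82]
F [-0.6 -0.7 -0.4] M [-0.29   0.234 -0.032] w 12.8 tauJ6 0.252 caster -74.5 1.0
```

The moment relaxes when the tool holds still, because the knob's friction is static, so I read it at the end of a moving row.

```bash
for i in 1 2 3 4; do python3 -m inch '[{"xyz":[0,0,0],"spin":0.7},{"xyz":[0,0,0],"spin":1.4},{"xyz":[0,0,0],"spin":2.1},{"xyz":[0,0,0],"spin":2.8}]' >/dev/null; python3 m.py|grep -v -e '->'; done
```

```text
t 14.15 pos [ 539.3 -169.    58.9] yaw -68.69 tilt 0.45 q [-0.33  0.57  1.86  0.01  0.71  0.87]
F [ 0.4 -0.6 -0.5] M [-0.374  0.295  0.19 ] w 12.9 tauJ6 0.007 caster -74.5 1.0
t 14.55 pos [ 539.3 -169.1   58.9] yaw -71.55 tilt 0.45 q [-0.33  0.57  1.86  0.01  0.71  0.92]
F [0.2 0.3 0.5] M [-0.39   0.309  0.199] w 12.4 tauJ6 0.007 caster -74.6 1.0
t 14.95 pos [ 539.3 -169.1   58.9] yaw -74.4 tilt 0.44 q [-0.33  0.57  1.86  0.01  0.71  0.97]
F [ 0.7 -1.  -0. ] M [-0.391  0.337  0.195] w 13.0 tauJ6 0.008 caster -74.6 1.1
t 15.35 pos [ 539.3 -169.1   58.9] yaw -77.25 tilt 0.44 q [-0.33  0.57  1.86  0.01  0.71  1.02]
F [ 0.1 -1.   0.1] M [-0.402  0.281  0.166] w 13.1 tauJ6 0.04 caster -74.6 1.1
```

```bash
for i in 1 2 3 4; do python3 -m inch '[{"xyz":[0,0,0],"spin":0.6},{"xyz":[0,0,0],"spin":1.2},{"xyz":[0,0,0],"spin":1.8},{"xyz":[0,0,0],"spin":2.4}]' >/dev/null; python3 m.py|grep -v -e '->'; done
```

```text
t 15.75 pos [ 539.3 -169.2   58.9] yaw -79.7 tilt 0.44 q [-0.33  0.57  1.86  0.01  0.71  1.06]
F [ 0.4 -1.1 -0.2] M [-0.454  0.335  0.329] w 12.8 tauJ6 0.144 caster -74.7 1.1
t 16.15 pos [ 539.3 -169.2   58.9] yaw -82.14 tilt 0.44 q [-0.33  0.57  1.86  0.01  0.71  1.1 ]
F [-0.3 -1.3 -0.5] M [-0.427  0.363  0.34 ] w 13.3 tauJ6 0.237 caster -74.7 1.1
t 16.55 pos [ 539.3 -169.3   58.9] yaw -84.57 tilt 0.44 q [-0.33  0.57  1.86  0.01  0.71  1.14]
F [-0.7 -1.8 -0.4] M [-0.51   0.326  0.489] w 13.0 tauJ6 0.329 caster -74.7 1.1
t 16.95 pos [ 539.3 -169.3   58.8] yaw -87.02 tilt 0.43 q [-0.33  0.57  1.86  0.01  0.71  1.19]
F [ 0.9 -2.2 -0.8] M [-0.513  0.387  0.531] w 12.9 tauJ6 0.406 caster -74.8 1.1
```

Contact began at yaw ≈ -76°. The clamp estimate is now about 13 N from both moment readings ((0.40 or 0.34) / 0.0285), so I stop, release and lift away.

```bash
python3 -m inch '[{"xyz":[0,0,0],"spin":0},{"xyz":[0,0,0],"spin":0},{"xyz":[0,0,0],"spin":0}]'; python3 m.py; python3 -m inch '[{"xyz":[0,0,0],"spin":0},{"xyz":[0,0,0],"spin":0},{"xyz":[0,0,0],"spin":0},{"xyz":[0,0,0],"spin":0},{"xyz":[0,0,0],"spin":0},{"xyz":[0,0,0],"spin":0},{"xyz":[0,0,0],"spin":0}]' 0; python3 -m inch '[{"xyz":[0,0,-1],"spin":0},{"xyz":[0,0,-4],"spin":0},{"xyz":[0,0,-8],"spin":0},{"xyz":[0,-5,-12],"spin":0},{"xyz":[0,-10,-14],"spin":0},{"xyz":[0,-15,-14],"spin":0},{"xyz":[0,-20,-14],"spin":0},{"xyz":[0,-25,-14],"spin":0},{"xyz":[0,-30,-14],"spin":0},{"xyz":[0,-35,-14],"spin":0},{"xyz":[0,-35,-14],"spin":0},{"xyz":[0,-35,-14],"spin":0}]'; python3 - <<'E'
from h import *
im=ctrl.get_image('side')[:,:,::-1].copy();t=ctrl.get_image('top')[:,:,::-1].copy()
cv2.imwrite('pics/side5f.png',im);cv2.imwrite('pics/top5f.png',t)
A=cv2.resize(im[190:270,205:275],None,fx=5,fy=5,interpolation=cv2.INTER_CUBIC)
T=cv2.resize(t[190:246,265:360],None,fx=4.5,fy=4.5,interpolation=cv2.INTER_CUBIC)
F=cv2.resize(t,(426,320));B=np.zeros((580,800,3),np.uint8);B[:400,:350]=A;B[:T.shape[0],360:360+T.shape[1]]=T;B[257:577,360:786]=F;cv2.imwrite('pics/chk5.png',B)
E
```

```text
t: 17.25
ee_pos: [539.3, -169.3, 58.9]
orientation: [-3.138, -0.082, -0.011]
ft_force: [-0.8, -1.4, -0.4]
width: 12.8
t 17.25 pos [ 539.3 -169.3   58.9] yaw -87.01 tilt 0.44 q [-0.33  0.57  1.86  0.01  0.71  1.19]
-> xyz cm [ 0.11 -0.01  0.09] spin 88.29
F [-0.8 -1.4 -0.4] M [-0.487  0.364  0.487] w 12.8 tauJ6 0.511 caster -74.8 1.1
t: 17.95
ee_pos: [539.3, -169.3, 58.8]
orientation: [-3.138, -0.082, -0.011]
ft_force: [0.0, 0.6, -0.4]
width: 65.4
t: 19.15
ee_pos: [519.9, 181.9, 200.1]
orientation: [-3.138, -0.087, -0.013]
ft_force: [-0.6, -0.7, 0.4]
width: 87.8
```

View pics/chk5.png

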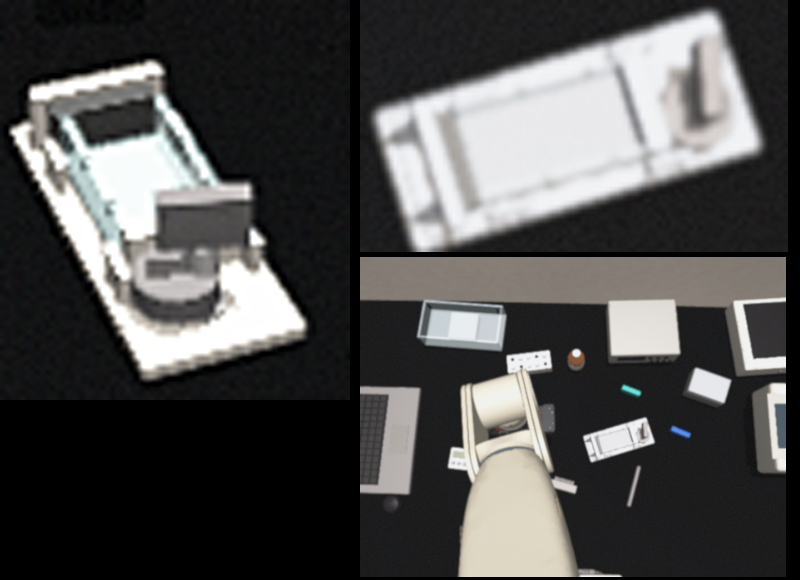

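The gate has moved up to the tray, the tray sits flat against the sponge, the knob stays at about 105°, and the gripper is clear of everything. Handing in.

```bash
python3 -c "
from workcell import ctrl
ctrl.close_job()"
```

```text
the job is handed in; nothing more can be done
```

I laid the long tray in the caster bed at about caster x = 10 mm, y ≈ 0. I then turned the knob clockwise from about 14° to about 105°, stopped, let go and moved the arm clear. The job was handed in at about 19 s of the 67 s allowed.

- **Clamp force:** the turning moment puts it at about 12–14 N. Estimating from the knob angle after first contact gave a higher figure, up to about 17 N. Both are inside the 6–18 N range, but I had no direct force reading and did not back off to settle the disagreement.
- **Calibration:** the knob pivot turned out about 2 mm from where the cameras put it. The gripper followed it with about 6 N of side force at first, which then eased.
- **Final picture:** the tray looks flat between gate and sponge, and the knob is holding on its own. The other bench items I could see look undisturbed. The arm covered part of the view, so I could not check the short tray, comb and timer fully. The arm never went down near them.

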